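# Load a box under the reader's sprung flap

## Robot

A 7-joint arm with a two-finger parallel gripper is mounted at the origin on a cart in front of the work surface, level with it; the furniture and walls round the work are solid. World frame = base frame: x ahead of the robot, y to its left, z up, the work surface at z = 0. Lengths are in m, angles in rad, forces in N, time in s.
With the tool pointing down it reaches from about 0.4 to 0.85 m from the base axis. Payload 10.4 kg.
Tool frame: the origin (TCP) lies at the very end of the fingers, on their centre line; the grasp point (between the pads) lies 19 mm behind it; z points along the fingers, y is the direction in which the jaws open and shut (so a half turn about z gives the same grasp; the last joint's range is limited). The gripper opens to 87 mm and grips with 3 to 60 N. Pads are 19 mm wide; open, the fingers measure 117 mm over their backs; the gripper's body (75 mm by 190 mm) begins 51 mm behind the grasp point.
Start: joints at [-1.175, 0.332, -0.065, 1.46, 0.022, 1.35, -0.088], TCP at [0.254, 0.571, 0.184] pointing down, gripper open.
Joint ranges: [-2.6, 2.6], [-0.5, 2.12], [-1.47, 1.34], [0.16, 2.42], [-1.27, 4.41], [0.06, 2.06], [-2.6, 2.6]. Speed limits (rad/s): [2.22, 2.22, 2.79, 2.79, 3.14, 3.14, 3.14].

## Interface

Orientations are given as a unit quaternion [x, y, z, w].
In Python, from bench import r gives the robot as it stands.
- The arm moves only by the tool move_arm, never from a script. Its argument "deltas" is a list of rows, each a list of 5 numbers: the gripper's target within -1 to 1 (fully open at 1, half-way at 0, shut at -1), then the shift along the tool's x, y, z as a fraction of full scale, then the turn about the tool's z as a fraction of full scale. A call has 1 to 12 rows; each row shifts and turns the commanded pose from where the row before left it, along the tool's axes as they then stand; what a row does not reach is not made up. Full scale, the value 1, is 2.5 cm for a shift and 90 degrees for a turn. A row lasts 1/12 s, in which the tool goes at most 41.7 mm and 7.16 degrees, less where a joint would pass 70% of its speed; a pose out of reach is approached as far as the arm can. A call with a number of a shift or a turn outside -1 to 1 is refused whole. A call with a gripper value outside its range is refused whole. The fingers move at their own pace and stop on an object; "squeeze" is the grip in N (left out, the last holds). Time passes only in rows, so rows that do not move let the fingers close. It gives the time, the measured TCP pose, the force and the opening at its end, in the units of the state.
- r.read_state(): the state, without advancing time (a new reading comes with each control period).
- r.camera(name): name is "side" or "top" or "wrist"; returns the picture (384x512x3 uint8, red, green, blue); there is no depth.
- r.camera_info(name): a dict with "K" (3x3 intrinsics, pixels), "R" (3x3) and "t" (3): a world point X has camera coordinates R X + t; the wrist camera has in their place "hand_eye" (4x4, takes a point from camera to tool coordinates, whose origin is the TCP and whose axes are the flange's). Camera axes: x right, y down, z forward; pixel columns grow to the right and rows downward; lengths in m; the calibration is good to about 2 mm. A picture is of the moment at which its call begins: read the wrist's pose just before it. camera_info takes no time and is no camera call.
- r.close_job(): hands the job in, once; it reports no verdict.
Trained networks look in the newest picture that a camera, given by its name, has taken for a name from the list of things; names that differ only in an ending like _2 or _b are one class to them, and where a whole thing is asked for, a point or a joint stands for the part that bears it (a point fixed in the world has none). Each returns a list of dicts, best first, with "confidence" (0 to 1); they miss things now and then, are a little off and sometimes report something else, mostly with a low value. They report only what shows in the picture. A call takes as long as a camera call. They do not tell look-alikes from the thing itself.
- r.boxes_of(camera, label): "position" ([x, y, z] in m, in the coordinates of the camera as it stood for that picture, good to about 4 mm: the middle of the surface that is visible of it).
- r.tip_of(camera, label): "position" ([x, y, z] in m, in the coordinates of the camera as it stood for that picture, good to about 4 mm: a listed point, or the origin of a listed thing).
The state is a dict: "time": time; "joint_positions": joint angles; "joint_vel": joint speeds; "joint_torque": joint torques, N m; "ee_pos": TCP position; "eef_rot": TCP orientation; "ft_force": force on the tool from outside, world axes, zero at the start; "torque": the same for the moment, N m; "width": finger opening in m.
Only numpy, scipy, OpenCV 4.12 (cv2) and the standard library are available. Lean on these libraries where they do the work, as an engineer would, in place of code of your own. Each camera call takes 0.05 s, during which the arm holds its last target.

## Task

Load the carton of cover slips into the box reader: press the orange bar with one fingertip to hold the blue spring flap open, and meanwhile push the carton with the other fingertip along its lane, under the flap, until it is fully home against the reader head. Then let go of the bar so that the flap comes down on the carton and holds it, and move clear. Push only: do not pick up or tip the carton, and leave everything else where it stands.

Things in the scene. Friction and masses are not known exactly. Their poses are not given: they have to be found in the camera images.
- bay: box reader, fixed: grey floor plate 265 x 100 mm, 4 mm thick, white head at its far end. x along the lane to the head, y left, z up; origin on the worktop in the lane's middle, below the front of the flap. Lane: y = 0, floor z = 4 mm, from x = -165 mm to the stop at x = 54 mm, between guides 67 mm apart, 14 mm high; 42 mm high hinge blocks on the left guide (y = 34 to 49 mm).
- stop (a point): middle of the lane's end, on its floor: the foot of the head's flat front face (the back stop), which is 62 mm high and 100 mm wide
- flap (a joint): blue flap's angle: 0 closed, grows opening, hard stop 0.7 rad. Pressing the orange bar, rigid with it, down beyond the hinge raises it. Closed, its lip blocks the carton, which cannot push it open; the carton passes from 0.4 rad on. Spring and weight shut it: on the bar about 3 N to start, 5 to 6 N to hold it fully open. Resting on the carton it reads about 0.26 to 0.3.
- hinge (a point): on the flap's hinge axis, at y = 41 mm, z = 34 mm in the bay's frame; the axis runs along the bay's x. The flap's cover lies right of it: x = 0 to 48 mm, y = 39 to -31 mm, underside at z = 34 mm when closed; at 0.7 rad its right edge stands 81 mm above the worktop
- press_bar (a point): on the axis of the orange press bar, at x = -70 mm in the bay's frame. Round, 12 mm thick, along the lane from x = -165 to 30 mm, so a fingertip pressing it can slide along it. Turns about the hinge at 36 mm radius: axis at y = 77, z = 30 mm in the bay's frame when closed; y = 69, z = 11 mm at 0.6 rad (its top at 17 mm). Nothing of the bay lies below it.
- lip (a point): middle of the lower edge of the flap's front lip, which hangs 10 mm below the cover: x = 0 to 4 mm, y = -4 to -31 mm, lower edge at z = 24 mm when closed (bay's frame)
- box: carton of cover slips: white with a blue panel, 60 x 84 x 32 mm, about 160 g; origin at the centre of its underside, z up, y along its 84 mm length. It lies on the lane's floor in front of the flap with its y along the lane (the bay's x). Fully home its centre is at x = 12 mm in the bay's frame and 30 mm of it still stick out in front of the flap.
- vial: bystander: white capped sample vial, 23 mm wide, 52 mm high, standing right of the reader; origin at the centre of its underside
- weight: bystander: steel check weight with a knob, 31 mm wide, 49 mm high, right of the reader; origin at the centre of its underside
- amber_jar: bystander: amber jar with black cap, 52 mm wide, 66 mm high; origin at the centre of its underside
- buffer_bottle: bystander: small bottle with blue cap, 42 mm wide, 80 mm high; origin at the centre of its underside
- beaker: bystander: clear beaker, 54 mm wide, 70 mm high; origin at the centre of its underside
There are look-alikes about, which are no part of the job. What is shaped like the box but green is not meant.

How it is judged:
By the outcome, as a careful person would: the job done as asked, in the order asked, and still so for the second after the job is handed in, with the robot touching nothing.
It also fails if it takes over 35 s, if anything falls off the work surface, if the arm or the gripper's body presses on something with over 40 N, if the wrist force passes 120 N, or if a joint passes its speed limit or range.

## Working session

There is one attempt and no reset: what is moved stays moved. The work goes in short steps, Python scripts to look and compute and a tool call to move; the robot and the scene stay as the last step left them, time stands still between calls to the robot, and variables do not carry over. Pictures are saved under pics/ and viewed, and the job is handed in when it is done.

Besides the shell and the picture viewer there is one more tool, called after ">>>" as name([rows], argument=value, ...), one row to a line, values as JSON. move_arm: Moves the arm, as the interface text tells. Shift numbers are shares of 2.5 cm and turn numbers shares of 90 degrees, none past 1 either way. Its arguments: {"type":"object","properties":{"deltas":{"type":"array","items":{"type":"array","items":{"type":"number"}}},"squeeze":{"type":"number"}},"required":["deltas"]}

```bash
ls; mkdir -p pics; cat > h.py <<'E'
from bench import r
import numpy as np, cv2
np.set_printoptions(precision=4,suppress=True)
def save(im,n): cv2.imwrite('pics/'+n,cv2.cvtColor(im,cv2.COLOR_RGB2BGR))
def toworld(cam,p,st=None):
    i=r.camera_info(cam); p=np.array(p)
    if 'hand_eye' in i:
        from scipy.spatial.transform import Rotation as R
        H=np.array(i['hand_eye']); q=H[:3,:3]@p+H[:3,3]
        return R.from_quat(st['eef_rot']).apply(q)+np.array(st['ee_pos'])
    return np.array(i['R']).T@(p-np.array(i['t']))
E
python3 - <<'E'
from h import *
s=r.read_state()
print({k:np.array(v) for k,v in s.items()})
for c in ['top','side']:
    save(r.camera(c),c+'0.png')
    for l in ['box','stop','hinge','press_bar','lip','vial','weight']:
        for d in r.tip_of(c,l)[:3]: print(c,l,round(d['confidence'],2),toworld(c,d['position']))
print(r.read_state()['time'])
E
```

```text
pics
{'time': array(0.), 'joint_positions': array([-1.1746,  0.3329, -0.0647,  1.4609,  0.0216,  1.3499, -0.0885]), 'joint_vel': array([ 0.0005,  0.0012,  0.0002, -0.0002, -0.0007, -0.0008, -0.0002]), 'joint_torque': array([ -0.0001, -62.3256,   0.0251, -38.9902,  -0.0611,   0.0396,
         0.0001]), 'ee_pos': array([0.254 , 0.5706, 0.1831]), 'eef_rot': array([ 0.2079,  0.9782, -0.0007, -0.0001]), 'ft_force': array([-0.0156,  0.512 ,  0.1795]), 'torque': array([-0.0174, -0.0338,  0.0065]), 'width': array(0.0872)}
top box 0.95 [ 0.4315  0.0834 -0.0002]
top box 0.63 [ 0.4165  0.2233 -0.0043]
top box 0.6 [0.5574 0.3593 0.0045]
top hinge 0.74 [0.6075 0.3992 0.0368]
top press_bar 0.79 [0.5362 0.4418 0.0324]
top lip 0.8 [0.6088 0.3431 0.0211]
top vial 0.62 [0.5624 0.28   0.0022]
top weight 0.47 [ 0.6439  0.2603 -0.0006]
side box 0.86 [0.4095 0.2206 0.    ]
side box 0.84 [0.5552 0.3638 0.0045]
side box 0.76 [0.4309 0.0931 0.0001]
side stop 0.58 [0.6589 0.3643 0.0071]
side stop 0.46 [0.6071 0.4055 0.0336]
side hinge 0.75 [0.6081 0.404  0.0343]
side hinge 0.35 [0.554  0.3602 0.0025]
side press_bar 0.95 [0.5407 0.4434 0.0263]
side lip 0.91 [0.6071 0.343  0.0231]
side lip 0.31 [0.6075 0.4073 0.0342]
side vial 0.64 [0.5616 0.2791 0.0017]
side weight 0.7 [0.6403 0.262  0.0001]
0.8
```

View pics/top0.png

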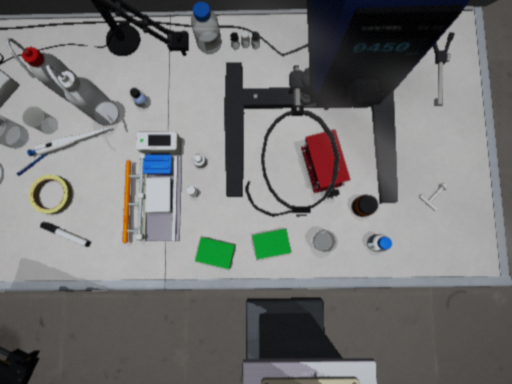

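View pics/side0.png

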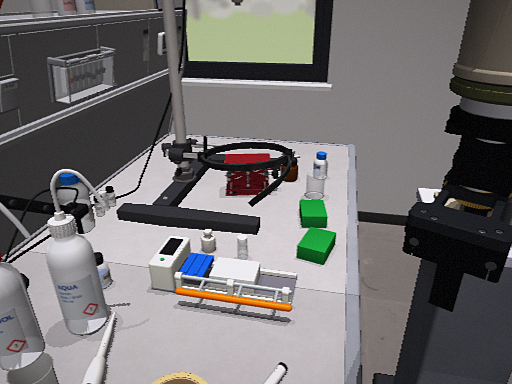

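The two green boxes, at top px (215,252) and (271,243), are look-alikes. The white carton in the lane, at top px (158,195), is at about (0.556, 0.361) and is the one meant. Next I'll fit the bay pose from the orange bar and confirm the carton in a crop.

```bash
python3 - <<'E'
from h import *
from scipy.optimize import least_squares
ims={c:cv2.cvtColor(cv2.imread(f'pics/{c}0.png'),cv2.COLOR_BGR2RGB) for c in ['top','side']}
a=cv2.resize(ims['top'][120:260,100:240],None,fx=4,fy=4,interpolation=cv2.INTER_CUBIC)
save(a,'crop_top.png')
a=cv2.resize(ims['side'][220:320,130:320],None,fx=4,fy=4,interpolation=cv2.INTER_CUBIC); save(a,'crop_side.png')
obs={}
for c,im in ims.items():
    hsv=cv2.cvtColor(im,cv2.COLOR_RGB2HSV)
    m=((hsv[...,0]>8)&(hsv[...,0]<20)&(hsv[...,1]>170)&(hsv[...,2]>120)).astype(np.uint8)
    n,l,s,ce=cv2.connectedComponentsWithStats(m); k=1+np.argmax(s[1:,4]); 
    ys,xs=np.where(l==k); print(c,s[k],ce[k])
    P=np.c_[xs,ys].astype(float); mu=P.mean(0); u=np.linalg.svd(P-mu,full_matrices=False)[2][0]; t=(P-mu)@u
    obs[c]=np.array([mu+u*t.min(),mu+u*t.max()]); print(obs[c])
def proj(c,X):
    i=r.camera_info(c); Y=np.array(i['R'])@X+np.array(i['t']); p=np.array(i['K'])@Y; return p[:2]/p[2]
def b2w(v,p): 
    c,s=np.cos(v[2]),np.sin(v[2]); return np.array([v[0]+c*p[0]-s*p[1],v[1]+s*p[0]+c*p[1],p[2]])
def res(v):
    o=[]
    for c in obs:
        pr=np.array([proj(c,b2w(v,[x,.077,.030])) for x in(-.165,.03)])
        if np.dot(pr[1]-pr[0],obs[c][1]-obs[c][0])<0: pr=pr[::-1]
        o.append((pr-obs[c]).ravel())
    return np.concatenate(o)
s=least_squares(res,[.607,.361,0]); print(s.x,np.rad2deg(s.x[2]),s.fun)
E
```

```text
top [123 161   7  82 293] [126.2218 201.2765]
[[127.9486 160.955 ]
 [124.477  242.0204]]
side [176 288 116  24 724] [232.3025 298.8881]
[[175.8109 290.2348]
 [291.0181 307.8822]]
[ 0.6064  0.363  -0.003 ] -0.17370415732991729 [-0.5667  1.4531 -0.0652 -0.8173  2.694   0.9499 -2.8432 -0.6395]
```

View pics/crop_top.png

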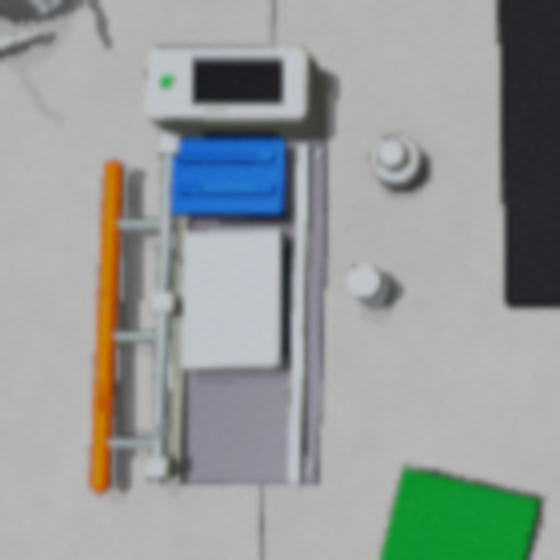

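View pics/crop_side.png

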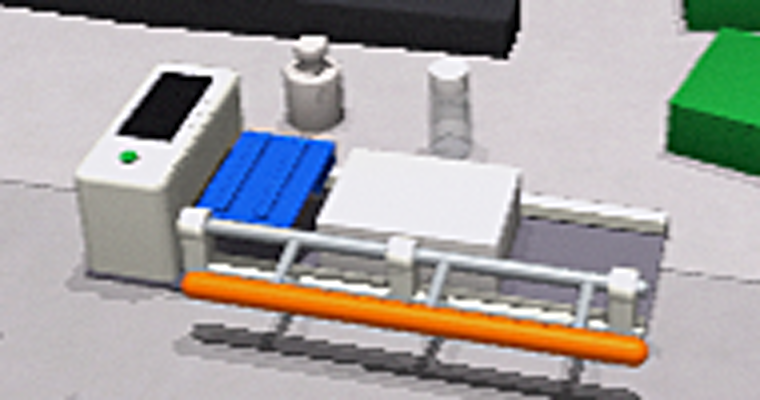

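The crops show the white carton as the only box in the lane. Its rear is at crop-top y≈370, the bar is at crop x≈105, and the arms meet the bar at crop y≈225, 338 and 442. The bay origin is about (0.607, 0.3625) with yaw near 0. First I'll square up the tool and set the opening.

>>> move_arm([
  [0.4,0,0,0,-0.067],
  [0.4,0,0,0,-0.067],
  [0.4,0,0,0,-0.067],
  [0.4,0,0,0,-0.067],
  [0.4,-0.5,-0.35,0,0],
  [0.4,-0.9,-0.65,0,0],
  [0.4,-0.9,-0.65,0,0],
  [0.4,-0.9,-0.65,0,0],
  [0.4,-0.9,-0.65,0,0],
  [0.4,-0.9,-0.65,0,0],
  [0.4,-0.9,-0.65,0,0],
  [0.4,-0.9,-0.65,0,0],
])

```text
time: 1.8
ee_pos: [0.4254, 0.448, 0.184]
eef_rot: [-0.001, 1.0, 0.0, 0.0]
ft_force: [-0.5, 0.0, 0.2]
width: 0.0608
```

>>> move_arm([
  [0.4,-0.8,-0.6,0,0],
  [0.4,-0.8,-0.6,0,0],
  [0.4,-0.8,-0.48,0.4,0],
  [0.4,-0.4,-0.2,0.8,0],
  [0.4,0,0,0.9,0],
  [0.4,0,0,0.9,0],
  [0.4,0,0,0.9,0],
  [0.4,0,0,0,0],
  [0.4,0,0,0,0],
])

```text
time: 2.55
ee_pos: [0.494, 0.4016, 0.0858]
eef_rot: [-0.001, 1.0, -0.001, -0.001]
ft_force: [-0.4, -0.8, 1.5]
width: 0.0607
```

```bash
python3 - <<'E'
from h import *
s=r.read_state(); print(s['time'],s['ee_pos'],s['eef_rot'],s['width'],s['ft_force'])
for c in ['side','wrist','top']:
    im=r.camera(c); save(im,c+'1.png')
    for l in ['box','press_bar','lip','hinge']:
        for d in r.tip_of(c,l)[:3]: print(c,l,round(d['confidence'],2),toworld(c,d['position'],s))
a=cv2.imread('pics/side1.png')[200:320,130:320]
cv2.imwrite('pics/side1c.png',cv2.resize(a,None,fx=4,fy=4,interpolation=cv2.INTER_CUBIC))
E
```

```text
2.55 [0.494  0.4016 0.0858] [-0.0011  1.     -0.0007 -0.0008] 0.06067072544211881 [-0.4085 -0.8211  1.4608]
side box 0.77 [0.4333 0.0899 0.0035]
side box 0.71 [0.5526 0.3586 0.0047]
side box 0.6 [0.4077 0.2188 0.0007]
side press_bar 0.94 [0.5389 0.4439 0.0262]
side lip 0.8 [0.6064 0.3431 0.0219]
side hinge 0.74 [0.6098 0.4042 0.0361]
side hinge 0.54 [ 0.6011  0.3622 -0.002 ]
wrist box 0.85 [0.407  0.2165 0.0014]
wrist box 0.56 [0.556  0.36   0.0017]
wrist press_bar 0.96 [0.5374 0.437  0.0308]
wrist lip 0.82 [0.6055 0.3425 0.0216]
wrist hinge 0.84 [0.6074 0.4009 0.0277]
top box 0.77 [ 0.4122  0.2213 -0.0007]
top box 0.65 [ 0.5533  0.3608 -0.0009]
top box 0.56 [0.4314 0.0864 0.0006]
top press_bar 0.79 [0.5356 0.441  0.0353]
top lip 0.72 [0.6053 0.3451 0.0204]
top hinge 0.91 [0.6051 0.4025 0.033 ]
```

View pics/wrist1.png

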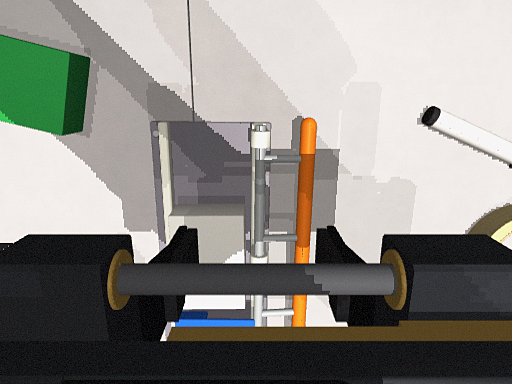

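View pics/side1c.png

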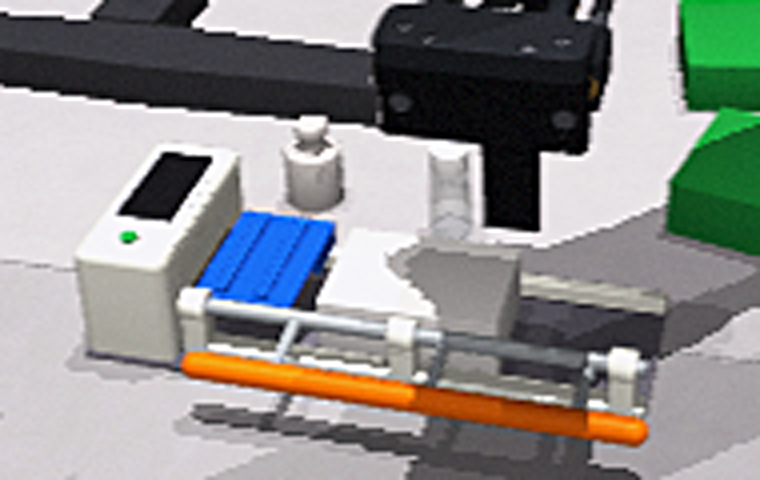

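```bash
python3 - <<'E'
from h import *
s=dict(ee_pos=[0.494,0.4016,0.0858],eef_rot=[-0.0011,1,-0.0007,-0.0008])
i=r.camera_info('wrist'); K=np.array(i['K'])
o=toworld('wrist',[0,0,0],s); print('cam',o)
def at(u,v,z):
    d=toworld('wrist',np.linalg.inv(K)@[u,v,1],s)-o; return o+d*(z-o[2])/d[2]
for n,u,v,z in [('bar end',309,122,.03),('bar @150 L',301,150,.03),('bar R',316,150,.03),('bar230 L',296,230,.03),('bar230 R',313,230,.03),('boxrear206 top',205,206,.036),('boxrear216 top',205,216,.036),('box206 foot',205,206,.004),('box L edge 216',168,216,.036),('box R edge',245,216,.036),('plate corner',152,122,.004),('plate corner R',271,122,.004)]: print(n,at(u,v,z))
a=cv2.imread('pics/wrist1.png')[110:330,130:350]
cv2.imwrite('pics/wrist1c.png',cv2.resize(a,None,fx=2.7,fy=2.7,interpolation=cv2.INTER_CUBIC))
E
```

```text
cam [0.4205 0.4008 0.2865]
bar end [0.4386 0.4391 0.03  ]
bar @150 L [0.4594 0.4339 0.03  ]
bar R [0.4594 0.4453 0.03  ]
bar230 L [0.5243 0.4324 0.03  ]
bar230 R [0.5243 0.4461 0.03  ]
boxrear206 top [0.5022 0.3606 0.036 ]
boxrear216 top [0.5104 0.3603 0.036 ]
box206 foot [0.5127 0.3555 0.004 ]
box L edge 216 [0.5105 0.3314 0.036 ]
box R edge [0.5103 0.3915 0.036 ]
plate corner [0.4409 0.315  0.004 ]
plate corner R [0.4406 0.412  0.004 ]
```

View pics/wrist1c.png

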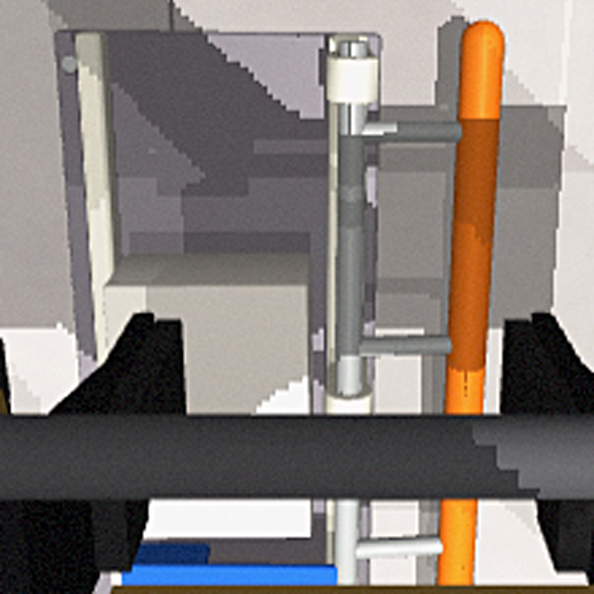

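The wrist view puts the carton's rear face at x≈0.511, its centre at y≈0.3615 and the bar axis at y≈0.439. The plate edge gives an origin of (0.606, 0.363), so everything agrees. The left fingertip is over the bar and the right one is behind the carton with about 7 mm to spare, so I'm pressing down.

>>> move_arm([
  [0.4,0,0,0.6,0],
  [0.4,0,0,0.6,0],
  [0.4,0,0,0.5,0],
  [0.4,0,0,0.2,0],
  [0.4,0,0,0.2,0],
  [0.4,0,0,0.2,0],
  [0.4,0,0,0.2,0],
  [0.4,0,0,0.2,0],
  [0.4,0,0,0,0],
  [0.4,0,0,0,0],
])

```text
time: 4.13
ee_pos: [0.4945, 0.402, 0.0188]
eef_rot: [-0.001, 1.0, -0.0, -0.0]
ft_force: [-0.3, 0.0, 0.4]
width: 0.0607
```

```bash
python3 - <<'E'
from h import *
s=r.read_state(); print(s['time'],s['ee_pos'],s['eef_rot'],s['width'],s['ft_force'])
save(r.camera('side'),'side2.png')
a=cv2.imread('pics/side2.png')[200:320,130:320]
cv2.imwrite('pics/side2c.png',cv2.resize(a,None,fx=4,fy=4,interpolation=cv2.INTER_CUBIC))
E
```

```text
4.1333 [0.4945 0.402  0.0188] [-0.0011  1.     -0.     -0.0001] 0.060707501304442885 [-0.3162  0.002   0.4362]
```

View pics/side2c.png

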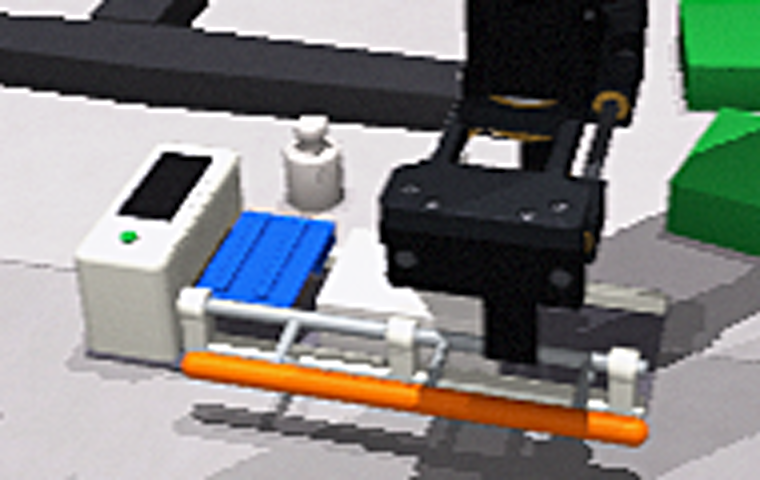

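The force is near zero and the flap is still shut, so the fingertip isn't on the bar. I'll check where the tips project.

```bash
python3 - <<'E'
from h import *
i=r.camera_info('side'); 
def proj(X):
    Y=np.array(i['R'])@X+np.array(i['t']); p=np.array(i['K'])@Y; p=p[:2]/p[2]; return p,(p-[130,200])*4
for y in (.356,.364,.371,.402,.432,.439,.447):
  for x in (.485,.504): print(x,y,proj(np.array([x,y,.0188]))[1])
print('cam',-np.array(i['R']).T@np.array(i['t']))
for c in ['wrist','top']: save(r.camera(c),c+'2.png')
a=cv2.imread('pics/top2.png')[120:260,80:240]
cv2.imwrite('pics/top2c.png',cv2.resize(a,None,fx=4,fy=4,interpolation=cv2.INTER_CUBIC))
E
```

```text
0.485 0.356 [565.3642 310.6755]
0.504 0.356 [525.9402 305.5164]
0.485 0.364 [562.3729 321.3359]
0.504 0.364 [522.5936 316.0761]
0.485 0.371 [559.7088 330.8301]
0.504 0.371 [519.6134 325.4798]
0.485 0.402 [547.3574 374.8476]
0.504 0.402 [505.7994 369.0674]
0.485 0.432 [534.47   420.7752]
0.504 0.432 [491.3915 414.529 ]
0.485 0.439 [531.319  432.0044]
0.504 0.439 [487.8696 425.6415]
0.485 0.447 [527.6474 445.0893]
0.504 0.447 [483.7662 438.5891]
cam [0.3865 0.9419 0.4932]
```

View pics/wrist2.png

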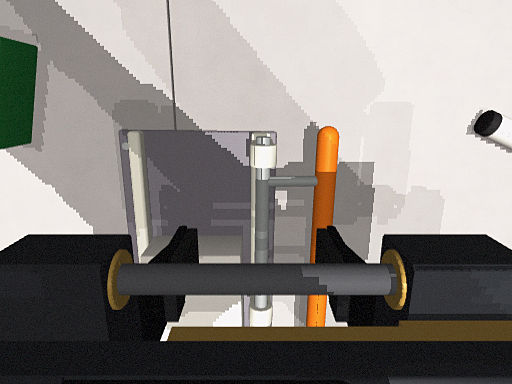

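View pics/top2c.png

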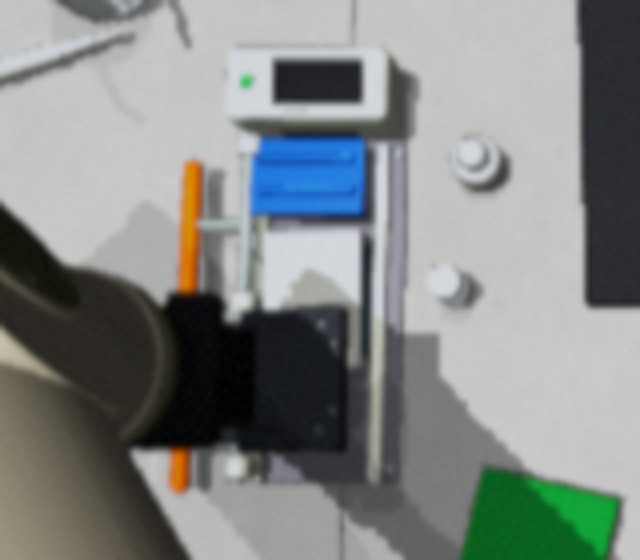

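```bash
python3 - <<'E'
from h import *
i=r.camera_info('side'); 
def proj(X):
    Y=np.array(i['R'])@X+np.array(i['t']); p=np.array(i['K'])@Y; p=p[:2]/p[2]; return (p-[130,200])*4
for z0 in (.0858,.0188):
  for y in (.3487,.356,.364,.371,.402,.432,.447,.4545):
   print(z0,y,proj(np.array([.4845,y,z0])),proj(np.array([.5035,y,z0])),'body z',proj(np.array([.494,y,z0+.07])))
for c in ['side']:
  a=cv2.imread('pics/side2.png')[120:340,100:400]
  cv2.imwrite('pics/side2d.png',cv2.resize(a,None,fx=2.6,fy=2.6,interpolation=cv2.INTER_CUBIC))
i=r.camera_info('wrist'); print(np.array(i['hand_eye']))
E
```

```text
0.0858 0.3487 [570.9519 184.0091] [530.1771 179.3137] body z [551.6961  48.2919]
0.0858 0.356 [568.1814 192.9332] [527.06  188.151] body z [548.6251  56.3489]
0.0858 0.364 [565.0882 202.8971] [523.5801 198.0171] body z [545.1933  65.352 ]
0.0858 0.371 [562.3312 211.7777] [520.4788 206.8097] body z [542.1322  73.3829]
0.0858 0.402 [549.5232 253.0344] [506.0746 247.6472] body z [527.8801 110.7736]
0.0858 0.432 [536.1136 296.2291] [491.0003 290.3848] body z [512.9035 150.0649]
0.0858 0.447 [528.9956 319.1576] [483.0012 313.0633] body z [504.9307 170.9817]
0.0858 0.4545 [525.3257 330.9789] [478.8778 324.7536] body z [500.8139 181.7822]
0.0188 0.3487 [569.0797 301.2542] [529.9644 296.1834] body z [550.5617 176.1821]
0.0188 0.356 [566.4069 310.8119] [526.9728 305.6515] body z [547.6118 185.031 ]
0.0188 0.364 [563.425 321.475] [523.6354 316.2139] body z [544.3183 194.9108]
0.0188 0.371 [560.7693 330.9716] [520.6634 325.6199] body z [541.3829 203.7164]
0.0188 0.402 [548.4568 375.0005] [506.8875 369.2188] body z [527.7462 244.6233]
0.0188 0.432 [535.6099 420.9405] [492.5192 414.6925] body z [513.4697 287.4493]
0.0188 0.447 [528.8086 445.2614] [484.9149 438.7593] body z [505.8918 310.1813]
0.0188 0.4545 [525.307  457.7829] [481.0004 451.148 ] body z [501.9849 321.9009]
[[ 0.0006 -0.9622 -0.2724  0.0738]
 [ 1.      0.0008 -0.0007 -0.0009]
 [ 0.0009 -0.2724  0.9622 -0.2006]
 [ 0.      0.      0.      1.    ]]
```

View pics/side2d.png

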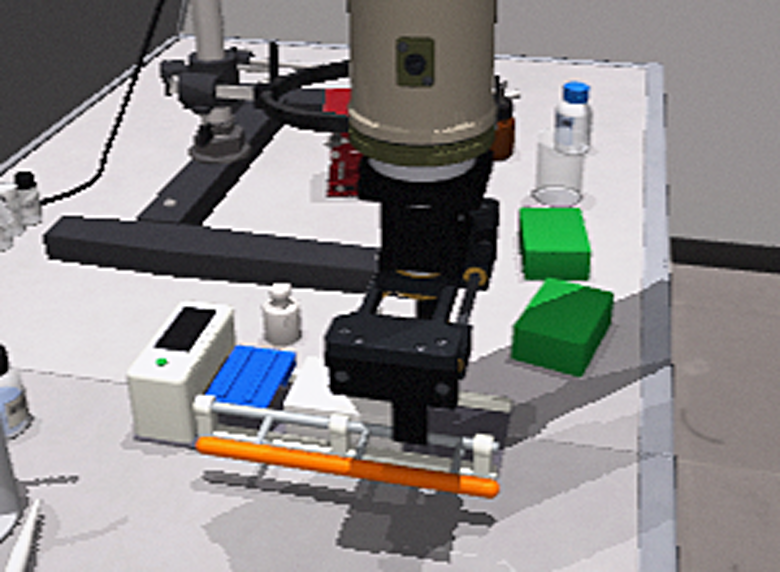

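```bash
python3 - <<'E'
from h import *
A=cv2.imread('pics/side2.png')[262:322,225:285]; B=cv2.imread('pics/side1.png')[225:285,225:285]
f=lambda a:cv2.resize(a,None,fx=6.5,fy=6.5,interpolation=cv2.INTER_NEAREST)
cv2.imwrite('pics/cmp.png',np.hstack([f(A),f(B)]))
E
```

```text
(no output)
```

View pics/cmp.png

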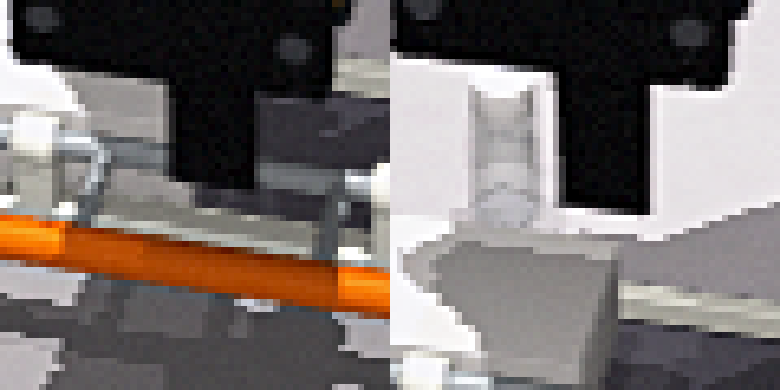

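```bash
python3 - <<'E'
from h import *
i=r.camera_info('wrist'); K=np.array(i['K']); H=np.linalg.inv(np.array(i['hand_eye'])); print(K)
for x in (-.0095,.0095):
  for y in (-.0455,-.0305,.0305,.0455):
    for z in (0,-.033,-.07):
      p=H@[x,y,z,1]; q=K@p[:3]; print(x,y,z,q[:2]/q[2])
A=cv2.imread('pics/wrist2.png')[200:384]
cv2.imwrite('pics/w2c.png',cv2.resize(A,None,fx=1.56,fy=2.5,interpolation=cv2.INTER_CUBIC))
A=cv2.imread('pics/wrist2.png')[200:340,90:420]
A=np.clip(A.astype(float)*3,0,255).astype(np.uint8)
cv2.imwrite('pics/w2c.png',cv2.resize(A,None,fx=2.4,fy=2.4,interpolation=cv2.INTER_CUBIC))
E
```

```text
[[340.4856   0.     256.5322]
 [  0.     340.4856 192.2149]
 [  0.       0.       1.    ]]
-0.0095 -0.0455 0 [186.3757 232.3967]
-0.0095 -0.0455 -0.033 [174.2168 255.9644]
-0.0095 -0.0455 -0.07 [154.3966 294.3817]
-0.0095 -0.0305 0 [210.0455 232.4179]
-0.0095 -0.0305 -0.033 [201.9707 255.9905]
-0.0095 -0.0305 -0.07 [188.8078 294.4166]
-0.0095 0.0305 0 [306.325  232.5039]
-0.0095 0.0305 -0.033 [314.8674 256.0965]
-0.0095 0.0305 -0.07 [328.7939 294.5586]
-0.0095 0.0455 0 [330.0058 232.5251]
-0.0095 0.0455 -0.033 [342.6365 256.1226]
-0.0095 0.0455 -0.07 [363.2283 294.5935]
0.0095 -0.0455 0 [184.6701 203.8246]
0.0095 -0.0455 -0.033 [171.8563 223.0011]
0.0095 -0.0455 -0.07 [150.7333 254.6131]
0.0095 -0.0305 0 [208.9215 203.8449]
0.0095 -0.0305 -0.033 [200.4134 223.0261]
0.0095 -0.0305 -0.07 [186.3877 254.6465]
0.0095 0.0305 0 [307.5677 203.9276]
0.0095 0.0305 -0.033 [316.5781 223.1278]
0.0095 0.0305 -0.07 [331.4333 254.7824]
0.0095 0.0455 0 [331.8307 203.948 ]
0.0095 0.0455 -0.033 [345.1512 223.1528]
0.0095 0.0455 -0.07 [367.1128 254.8158]
```

View pics/w2c.png

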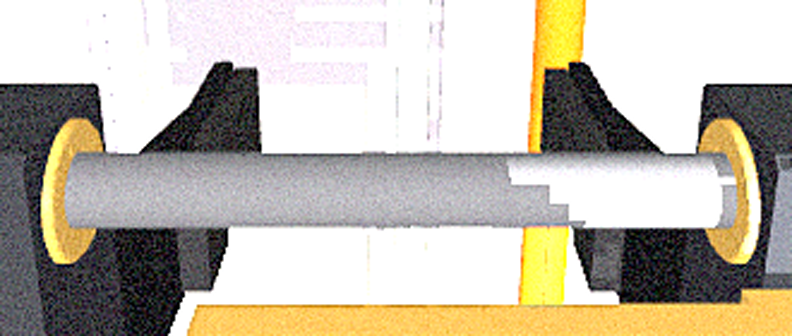

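What I see: in side2c the fingertip ends at crop (512,360), clear above the bar. In the wrist view the tips are at rows ≈226. Both views put the real fingertip about 34 mm short of the nominal TCP, even though the wrist camera pose itself checks out against the plate and carton sizes. So the real tip is at z≈0.053. I'll feel for the bar in small steps instead, first backing off 4 mm from the carton.

>>> move_arm([
  [0.4,0.16,0,0.2,0],
  [0.4,0,0,0.2,0],
  [0.4,0,0,0.12,0],
  [0.4,0,0,0,0],
])

```text
time: 4.62
ee_pos: [0.4899, 0.4016, 0.0047]
eef_rot: [-0.001, 1.0, -0.0, -0.001]
ft_force: [0.3, -0.6, 0.5]
width: 0.0612
```

>>> move_arm([
  [0.4,0,0,0.1,0],
  [0.4,0,0,0.1,0],
  [0.4,0,0,0,0],
])

```text
time: 4.87
ee_pos: [0.4904, 0.4018, 0.0003]
eef_rot: [-0.001, 1.0, -0.0, -0.0]
ft_force: [-0.7, -0.1, -0.4]
width: 0.0609
```

>>> move_arm([
  [0.4,0,0,0.1,0],
  [0.4,0,0,0.1,0],
  [0.4,0,0,0,0],
])

```text
time: 5.12
ee_pos: [0.4906, 0.402, -0.0044]
eef_rot: [-0.001, 1.0, 0.0, 0.0]
ft_force: [0.1, -0.2, 2.0]
width: 0.0609
```

```bash
python3 - <<'E'
from h import *
s=r.read_state(); print(s['time'],s['ee_pos'],s['ft_force'])
save(r.camera('side'),'side3.png');save(r.camera('wrist'),'wrist3.png')
a=cv2.imread('pics/side3.png')[200:320,130:320]
cv2.imwrite('pics/side3c.png',cv2.resize(a,None,fx=4,fy=4,interpolation=cv2.INTER_CUBIC))
E
```

```text
5.1167 [ 0.4906  0.402  -0.0044] [ 0.1148 -0.2258  1.9942]
```

View pics/side3c.png

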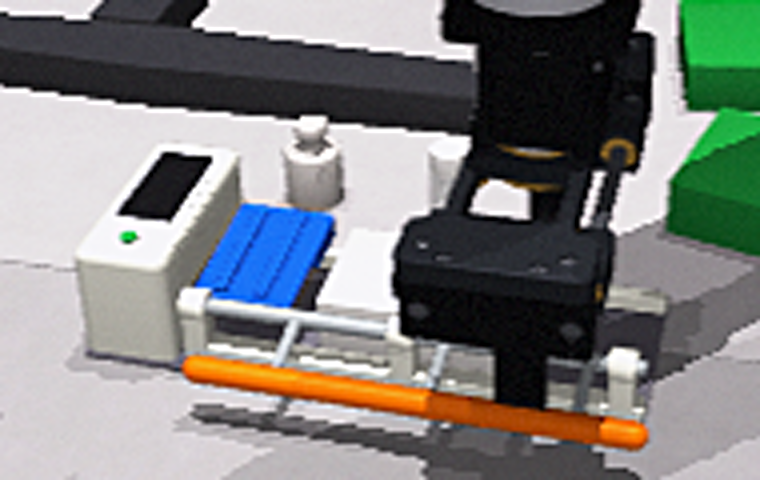

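View pics/wrist3.png

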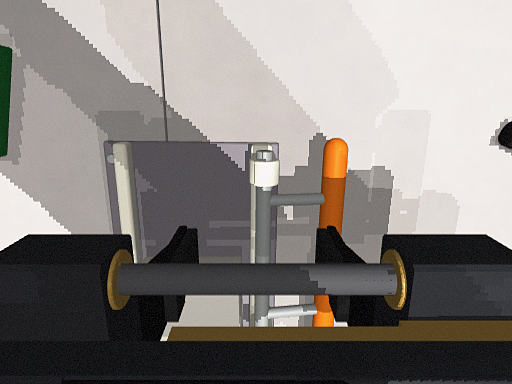

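The bar is now in contact: 2 N, and it has moved about 2 mm down with the flap just lifting. That makes the effective tip offset about 37–38 mm. I'll keep pressing to a tip height of about 17 mm.

>>> move_arm([
  [0.4,0,-0.04,0.1,0],
  [0.4,0,0,0.1,0],
  [0.4,0,0,0.1,0],
  [0.4,0,0,0.1,0],
  [0.4,0,0,0.1,0],
  [0.4,0,0,0.1,0],
  [0.4,0,0,0,0],
  [0.4,0,0,0,0],
])

```text
time: 5.88
ee_pos: [0.4909, 0.3989, -0.0195]
eef_rot: [-0.0, 1.0, -0.001, -0.0]
ft_force: [0.0, -6.7, 7.0]
width: 0.0603
```

```bash
python3 - <<'E'
from h import *
s=r.read_state(); print(s['time'],s['ee_pos'],s['ft_force'])
save(r.camera('side'),'side4.png');save(r.camera('wrist'),'wrist4.png')
a=cv2.imread('pics/side4.png')[200:320,130:320]
cv2.imwrite('pics/side4c.png',cv2.resize(a,None,fx=4,fy=4,interpolation=cv2.INTER_CUBIC))
E
```

```text
5.8833 [ 0.4909  0.3989 -0.0195] [ 0.0304 -6.687   6.9706]
```

View pics/side4c.png

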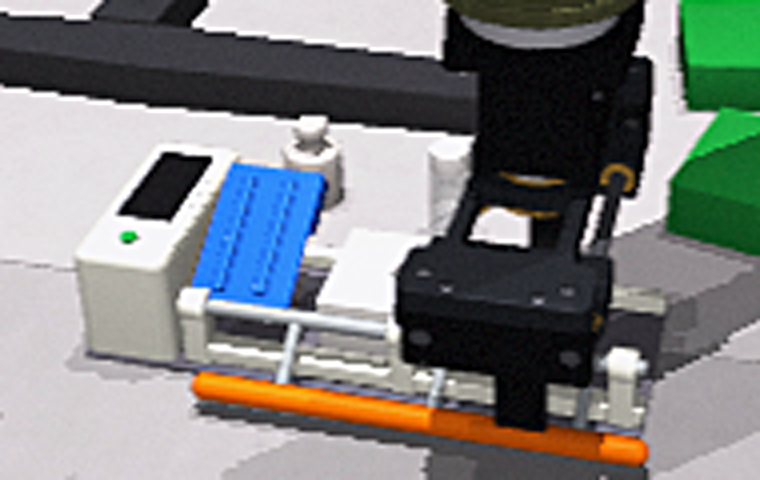

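View pics/wrist4.png

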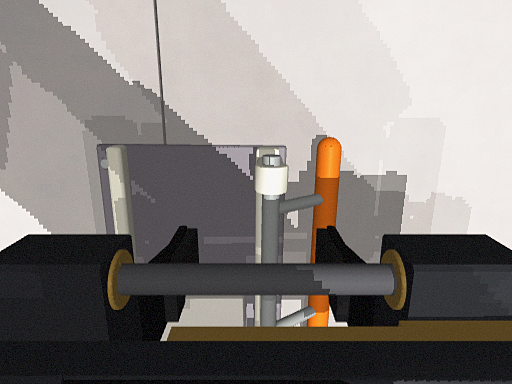

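```bash
python3 - <<'E'
from h import *
i=r.camera_info('side')
for t in (0,.4,.5,.6,.7):
    X=np.array([.606,.4035-.072*np.cos(t),.034+.072*np.sin(t)]);Y=np.array(i['R'])@X+np.array(i['t']); p=np.array(i['K'])@Y; print(t,(p[:2]/p[2]-[130,200])*4)
E
```

```text
0 [334.1795 224.0428]
0.4 [327.445  183.2672]
0.5 [324.6847 175.6403]
0.6 [321.5162 169.2242]
0.7 [317.9571 164.104 ]
```

The flap corner, seen at crop (326,177), indicates about 0.5 rad. I'll add 2 mm more press, then slide forward.

>>> move_arm([
  [0.4,-0.1,0,0.08,0],
  [0.4,-0.15,0,0,0],
  [0.4,-0.2,0,0,0],
  [0.4,-0.2,0,0,0],
  [0.4,-0.2,0,0,0],
  [0.4,-0.2,0,0,0],
  [0.4,-0.2,0,0,0],
  [0.4,0,0,0,0],
])

```text
time: 6.65
ee_pos: [0.5233, 0.401, -0.0211]
eef_rot: [-0.001, 1.0, 0.0, 0.001]
ft_force: [0.2, 0.4, 2.3]
width: 0.0611
```

```bash
python3 - <<'E'
from h import *
s=r.read_state(); print(s['time'],s['ee_pos'],s['ft_force'])
save(r.camera('side'),'side5.png');save(r.camera('wrist'),'wrist5.png')
a=cv2.imread('pics/side5.png')[200:320,130:320]
cv2.imwrite('pics/side5c.png',cv2.resize(a,None,fx=4,fy=4,interpolation=cv2.INTER_CUBIC))
E
```

```text
6.65 [ 0.5233  0.401  -0.0211] [0.1722 0.4162 2.2529]
```

View pics/side5c.png

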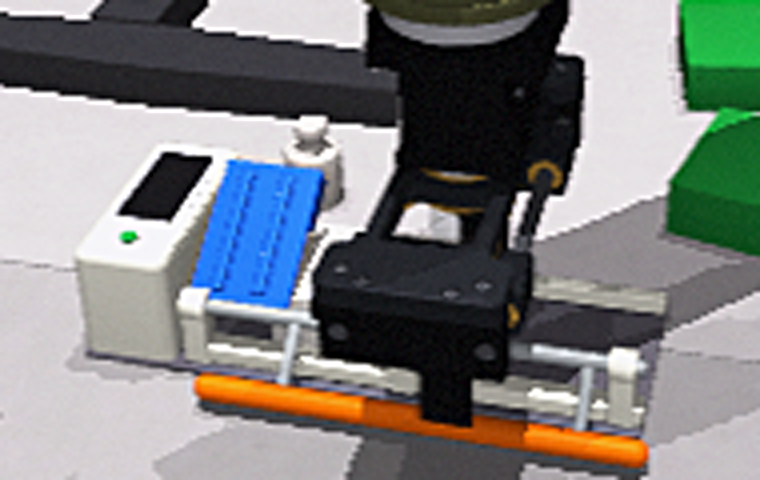

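View pics/wrist5.png

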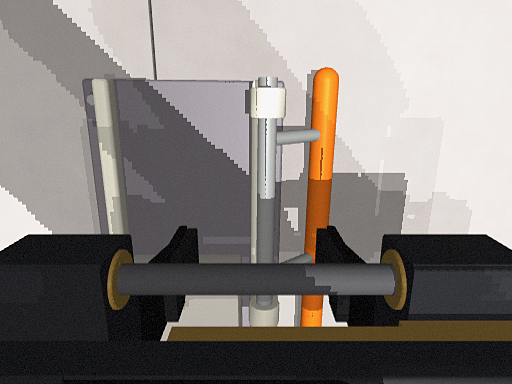

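>>> move_arm([
  [0.4,-0.2,0,0,0],
  [0.4,-0.2,0,0,0],
  [0.4,-0.2,0,0,0],
  [0.4,-0.2,0,0,0],
  [0.4,-0.2,0,0,0],
  [0.4,-0.2,0,0,0],
])

```text
time: 7.25
ee_pos: [0.551, 0.4015, -0.0211]
eef_rot: [-0.001, 1.0, -0.0, -0.001]
ft_force: [-5.5, 0.5, 6.6]
width: 0.061
```

```bash
python3 - <<'E'
from h import *
s=r.read_state(); print(s['time'],s['ee_pos'],s['ft_force'])
save(r.camera('side'),'side6.png');save(r.camera('wrist'),'wrist6.png');save(r.camera('top'),'top6.png')
a=cv2.imread('pics/side6.png')[200:320,130:320]
b=cv2.imread('pics/top6.png')[120:260,80:240]
cv2.imwrite('pics/side6c.png',cv2.resize(a,None,fx=4,fy=4,interpolation=cv2.INTER_CUBIC))
cv2.imwrite('pics/top6c.png',cv2.resize(b,None,fx=4,fy=4,interpolation=cv2.INTER_CUBIC))
E
```

```text
7.25 [ 0.551   0.4015 -0.0211] [-5.5466  0.4895  6.5677]
```

View pics/side6c.png

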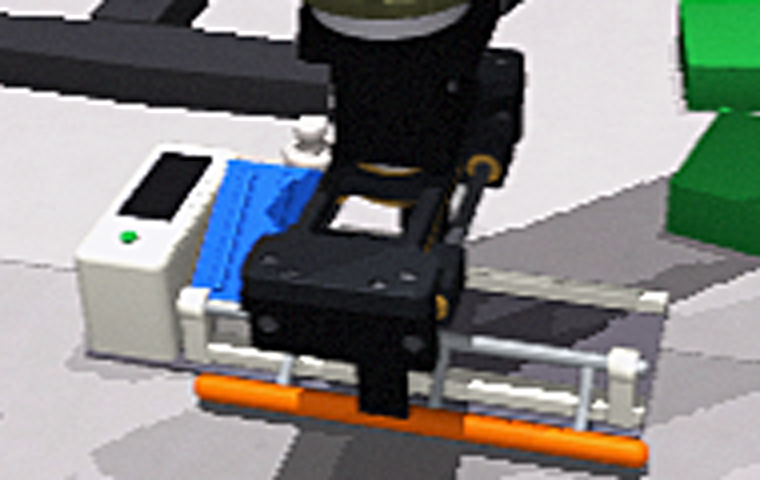

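View pics/wrist6.png

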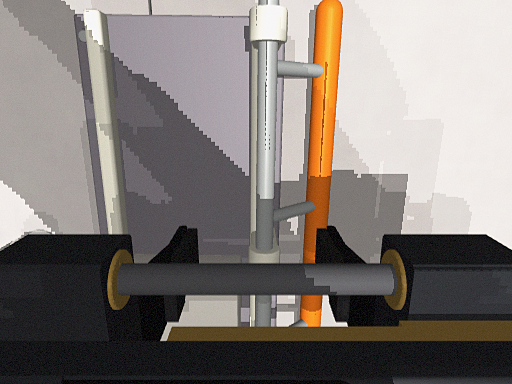

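View pics/top6c.png

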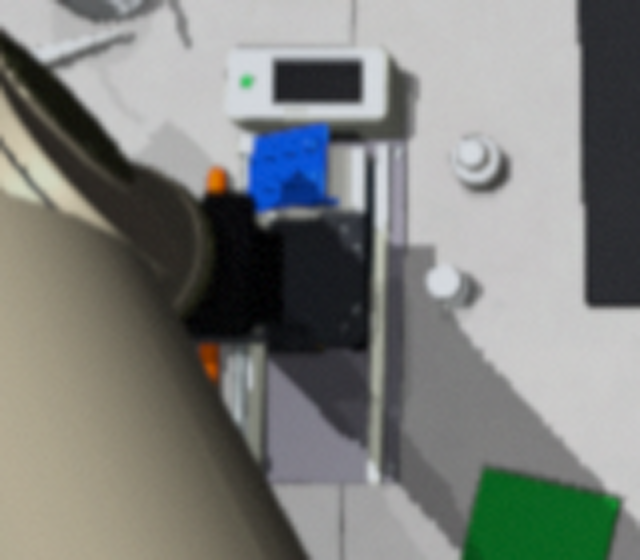

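The carton is passing under the open flap: in top6c it shows white right of the flap at crop (345,185). The x force is a steady -5.5 N, from friction and pushing. I'll cover the last stretch slowly, watching for contact.

>>> move_arm([
  [0.4,-0.12,0,0,0],
  [0.4,-0.12,0,0,0],
  [0.4,-0.12,0,0,0],
])

```text
time: 7.65
ee_pos: [0.5598, 0.4015, -0.0211]
eef_rot: [-0.001, 1.0, -0.0, -0.001]
ft_force: [-5.0, -0.1, 5.6]
width: 0.0607
```

>>> move_arm([
  [0.4,-0.08,0,0,0],
  [0.4,-0.08,0,0,0],
])

```text
time: 7.82
ee_pos: [0.5637, 0.4015, -0.0211]
eef_rot: [-0.001, 1.0, -0.0, -0.001]
ft_force: [-11.6, -0.2, 7.5]
width: 0.0608
```

>>> move_arm([
  [0.4,-0.04,0,0,0],
  [0.4,0,0,0,0],
])

```text
time: 7.98
ee_pos: [0.5637, 0.4014, -0.0212]
eef_rot: [-0.001, 1.0, -0.0, -0.002]
ft_force: [-10.1, -1.0, 9.2]
width: 0.0612
```

```bash
python3 - <<'E'
from h import *
s=r.read_state(); print(s['time'],s['ee_pos'],s['ft_force'],s['torque'])
save(r.camera('side'),'side7.png');save(r.camera('wrist'),'wrist7.png');save(r.camera('top'),'top7.png')
a=cv2.imread('pics/side7.png')[200:320,130:320]
b=cv2.imread('pics/top7.png')[120:220,120:220]
cv2.imwrite('pics/side7c.png',cv2.resize(a,None,fx=4,fy=4,interpolation=cv2.INTER_CUBIC))
cv2.imwrite('pics/top7c.png',cv2.resize(b,None,fx=6,fy=6,interpolation=cv2.INTER_CUBIC))
E
```

```text
7.9833 [ 0.5637  0.4014 -0.0212] [-10.0768  -0.9929   9.2419] [-0.4075  2.1179 -0.3032]
```

View pics/side7c.png

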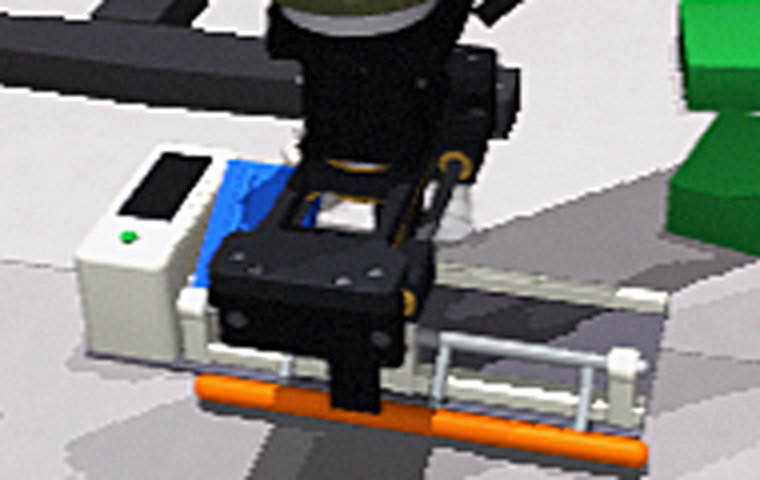

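View pics/top7c.png

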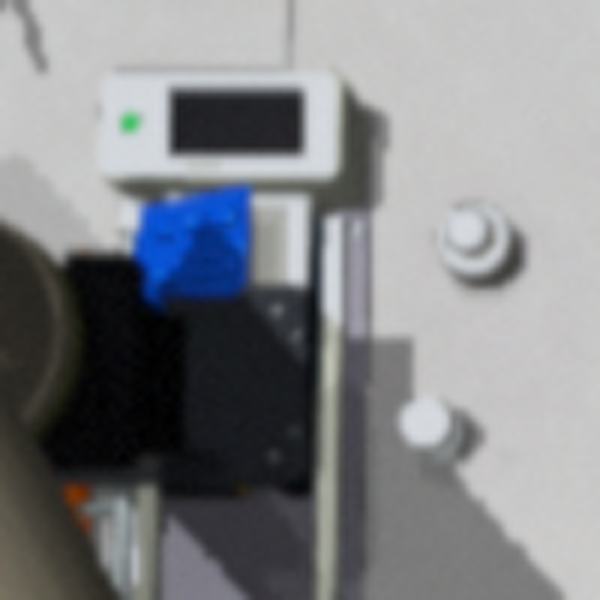

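>>> move_arm([
  [0.4,-0.08,0,0,0],
  [0.4,-0.04,0,0,0],
  [0.4,0,0,0,0],
])

```text
time: 8.38
ee_pos: [0.5636, 0.4014, -0.0213]
eef_rot: [-0.002, 1.0, -0.001, -0.004]
ft_force: [-21.1, -4.8, 18.3]
width: 0.0608
```

The carton is against a firm stop: position held at 0.5636 while the force rose to 21 N, close to the expected 0.565. I'll ease back a few mm, then raise so the flap comes down gently.

>>> move_arm([
  [0.4,0.15,0,0,0],
  [0.4,0.15,0,0,0],
  [0.4,0.1,0,0,0],
  [0.4,0,0,-0.1,0],
  [0.4,0,0,-0.15,0],
  [0.4,0,0,-0.2,0],
  [0.4,0,0,-0.2,0],
  [0.4,0,0,-0.2,0],
  [0.4,0,0,-0.2,0],
  [0.4,0,0,-0.3,0],
  [0.4,0,0,-0.5,0],
  [0.4,0,0,-0.8,0],
])

```text
time: 9.38
ee_pos: [0.5578, 0.4004, 0.0446]
eef_rot: [-0.001, 1.0, -0.001, -0.001]
ft_force: [0.2, -0.6, 0.1]
width: 0.0609
```

>>> move_arm([
  [0.4,0.8,0,-0.8,0],
  [0.4,0.9,0,-0.9,0],
  [0.4,0.9,0,-0.9,0],
  [0.4,0.9,0,-0.9,0],
  [0.4,0.9,0,0,0],
  [0.4,0.9,0,0,0],
  [0.4,0,0,0,0],
])

```text
time: 9.97
ee_pos: [0.4223, 0.4025, 0.1344]
eef_rot: [-0.003, 1.0, 0.001, -0.0]
ft_force: [0.4, -0.6, -0.1]
width: 0.0609
```

```bash
python3 - <<'E'
from h import *
s=r.read_state(); print(s['time'],s['ee_pos'],s['ft_force'],s['torque'])
for c in ['side','wrist','top']:
    save(r.camera(c),c+'8.png')
    for l in ['box','lip','vial','weight']:
        for d in r.tip_of(c,l)[:3]: print(c,l,round(d['confidence'],2),toworld(c,d['position'],s))
a=cv2.imread('pics/side8.png')[200:320,130:320]
b=cv2.imread('pics/top8.png')[120:260,100:240]
cv2.imwrite('pics/side8c.png',cv2.resize(a,None,fx=4,fy=4,interpolation=cv2.INTER_CUBIC))
cv2.imwrite('pics/top8c.png',cv2.resize(b,None,fx=4,fy=4,interpolation=cv2.INTER_CUBIC))
E
```

```text
9.9667 [0.4223 0.4025 0.1344] [ 0.4027 -0.6112 -0.1361] [0.0431 0.0305 0.0001]
side box 0.91 [ 0.4065  0.2207 -0.0005]
side box 0.69 [0.4321 0.0911 0.0026]
side lip 0.91 [0.6044 0.3417 0.0361]
side lip 0.51 [0.6204 0.3595 0.0084]
side lip 0.43 [ 0.5229 -0.1432  0.001 ]
side vial 0.78 [0.5618 0.2781 0.0011]
side weight 0.48 [0.6421 0.2648 0.0021]
side weight 0.2 [0.6192 0.3618 0.0053]
wrist box 0.79 [0.6177 0.3648 0.0073]
wrist box 0.69 [0.4061 0.2208 0.0036]
top box 0.87 [0.4316 0.0837 0.0011]
top box 0.8 [ 0.4121  0.2224 -0.0022]
top box 0.74 [0.619  0.3601 0.0017]
top lip 0.9 [0.6087 0.3437 0.033 ]
top vial 0.66 [ 0.5653  0.2799 -0.0005]
top vial 0.57 [0.6047 0.4022 0.033 ]
top weight 0.57 [ 0.6439  0.2629 -0.003 ]
```

View pics/side8c.png

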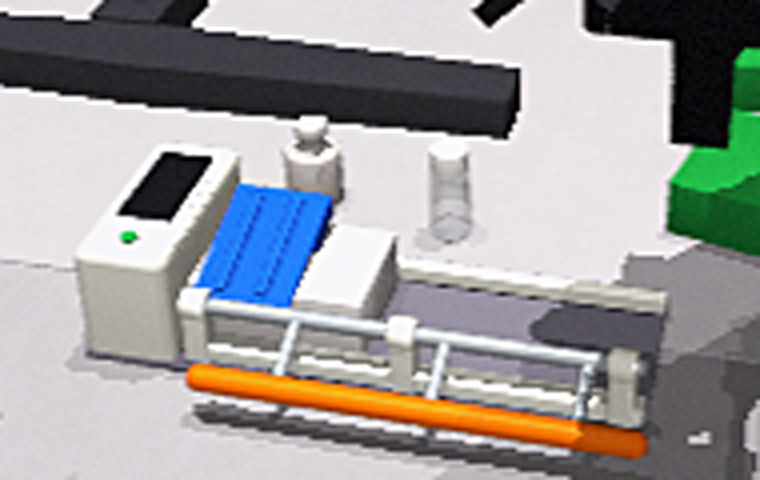

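View pics/top8c.png

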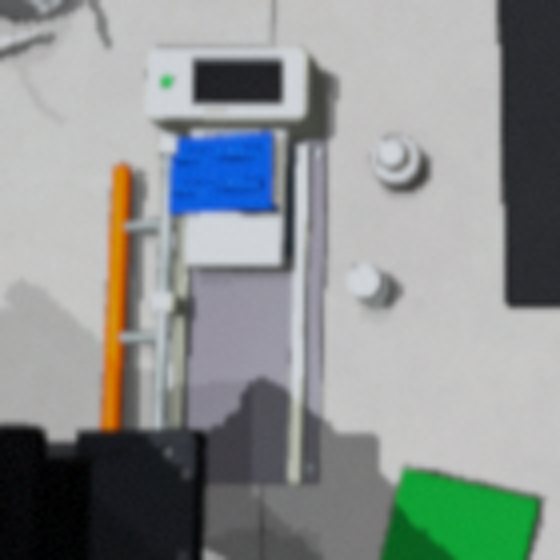

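View pics/wrist8.png

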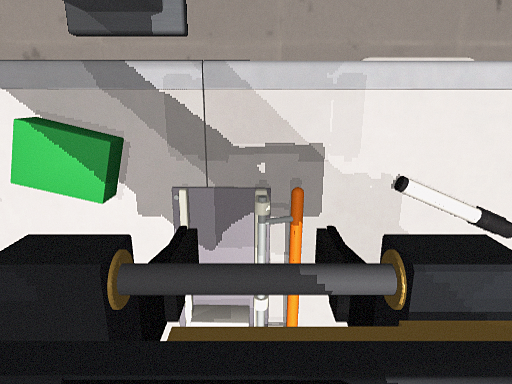

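The flap is down on the carton (lip up at z≈0.035) and the carton centre is at x≈0.618, i.e. bay +12 mm. Next I'll check the seating in detail against the projected edges, calibrated on the plate's fixed features.

```bash
python3 - <<'E'
from h import *
s=dict(r.read_state())
O=np.array([.606,.3628,0])
def fixed(c):
    i=r.camera_info(c)
    def f(X):
        Y=np.array(i['R'])@X+np.array(i['t']); p=np.array(i['K'])@Y; return p[:2]/p[2]
    return f
i=r.camera_info('wrist'); K=np.array(i['K']); H=np.linalg.inv(np.array(i['hand_eye']))
from scipy.spatial.transform import Rotation as R
def w(X):
    t=R.from_quat(s['eef_rot']).inv().apply(X-np.array(s['ee_pos'])); q=K@(H@np.r_[t,1])[:3]; return q[:2]/q[2]
for n,f in [('side',fixed('side')),('top',fixed('top')),('wrist',w)]:
    im=cv2.imread(f'pics/{n}8.png')
    # crop corners
    lines={'rear0':((-.030,-.03,.036),(-.030,.03,.036),(0,0,255)),'rear4':((-.034,-.03,.036),(-.034,.03,.036),(0,255,255)),
     'foot':((-.030,-.03,.004),(-.030,.03,.004),(0,0,255)),'plate':((-.165,-.05,.004),(-.165,.05,.004),(255,0,255)),'bar':((-.165,.077*0+.0733,.019),(.03,.0733,.019),(255,255,0))}
    k=6
    x0,y0,x1,y1={'side':(170,230,300,310),'top':(120,140,200,250),'wrist':(160,170,290,330)}[n]
    big=cv2.resize(im[y0:y1,x0:x1],None,fx=k,fy=k,interpolation=cv2.INTER_CUBIC)
    for nm,(a,b,c) in lines.items():
        p,q=[(f(O+np.array(v))-[x0,y0]+.5)*k for v in (a,b)]
        cv2.line(big,tuple(int(v) for v in p),tuple(int(v) for v in q),c,1)
        print(n,nm,f(O+np.array(a)),f(O+np.array(b)))
    if big.shape[0]>600: big=cv2.resize(big,None,fx=600/big.shape[0],fy=600/big.shape[0])
    cv2.imwrite(f'pics/ov_{n}.png',big)
E
```

```text
side rear0 [227.8968 257.3621] [219.0295 276.3111]
side rear4 [229.8607 257.6046] [221.126  276.5912]
side foot [228.5131 270.4754] [219.865  289.9779]
side plate [296.9518 272.8858] [290.2203 307.7191]
side bar [288.6809 310.464 ] [180.217  294.6502]
top rear0 [169.1268 185.4516] [144.7609 185.7818]
top rear4 [169.096  187.0636] [144.7159 187.3928]
top foot [172.2383 187.3985] [148.7212 187.7158]
top plate [179.2797 240.8414] [139.3196 241.3123]
top bar [127.8497 241.4265] [130.4554 163.5703]
wrist rear0 [190.375  323.7001] [249.2792 323.8731]
wrist rear4 [190.1776 320.3239] [249.2674 320.4975]
wrist foot [195.7941 305.1214] [249.8951 305.2802]
wrist plate [169.6411 187.4805] [269.5347 187.7718]
wrist bar [294.4012 191.907 ] [288.6143 360.2872]
```

View pics/ov_side.png

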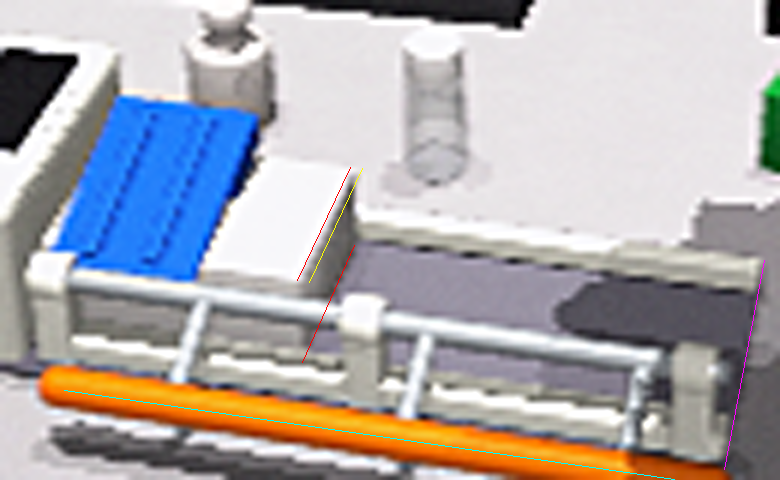

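View pics/ov_wrist.png

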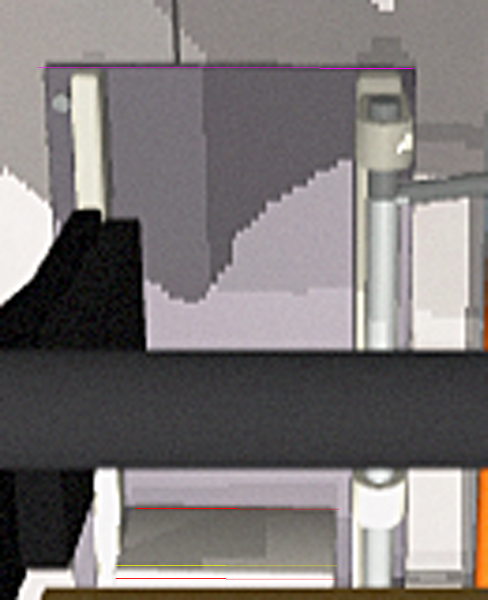

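View pics/ov_top.png

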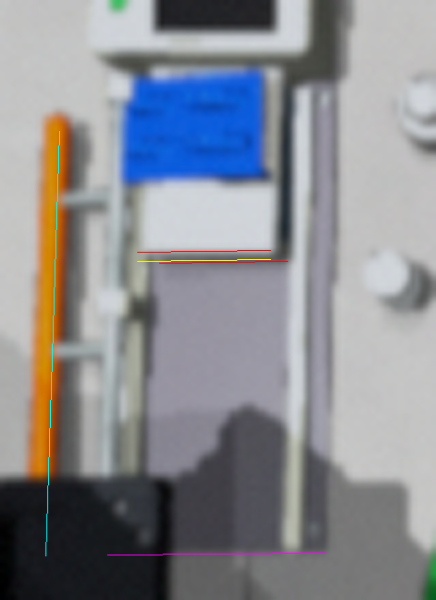

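```bash
python3 - <<'E'
from h import *
i=r.camera_info('top'); O=np.array([.606,.3628,0])
def f(X):
    Y=np.array(i['R'])@X+np.array(i['t']); p=np.array(i['K'])@Y; return p[:2]/p[2]
print('cam',-np.array(i['R']).T@np.array(i['t']))
for n,v in [('headtop',(.054,-.03,.062)),('box front',(.054,-.03,.036)),('foot',(.054,-.04,.004)),('box rear',(-.03,-.03,.036)),('flap front closed', (0,-.031*1,.05))]: print(n,f(O+np.array(v)))
a=cv2.imread('pics/top8.png')[135:200,135:200]
cv2.imwrite('pics/t8z.png',cv2.resize(a,None,fx=9,fy=9,interpolation=cv2.INTER_NEAREST))
g=cv2.cvtColor(cv2.imread('pics/top8.png'),cv2.COLOR_BGR2GRAY)
print(g[140:195,169:174].mean(1).round())
print('rear profile',g[175:200,150:165].mean(1).round())
g0=cv2.cvtColor(cv2.imread('pics/top0.png'),cv2.COLOR_BGR2GRAY); print('rear0 profile',g0[200:225,150:165].mean(1).round())
E
```

```text
cam [0.438  0.1162 0.899 ]
headtop [167.1176 149.3646]
box front [169.7637 152.0328]
foot [176.6932 155.0549]
box rear [169.1268 185.4516]
flap front closed [168.3439 172.3304]
[154. 153. 153. 154. 158. 174. 199. 209. 202. 166. 112.  90. 113. 130.
 125. 117. 115. 113. 112. 111. 111. 109. 109. 108. 107. 107. 106. 106.
 105. 107. 104.  96.  92. 101. 116. 121. 121. 121. 121. 118. 115. 111.
 112. 113. 118. 118. 105. 105. 135. 152. 160. 163. 164. 163. 164.]
rear profile [209. 211. 211. 211. 211. 211. 211. 210. 210. 210. 197. 143. 101. 118.
 135. 142. 147. 149. 150. 150. 150. 150. 150. 150. 150.]
rear0 profile [195. 195. 195. 195. 195. 195. 195. 195. 195. 195. 190. 167. 125. 117.
 127. 132. 137. 139. 140. 140. 140. 140. 141. 141. 141.]
```

View pics/t8z.png

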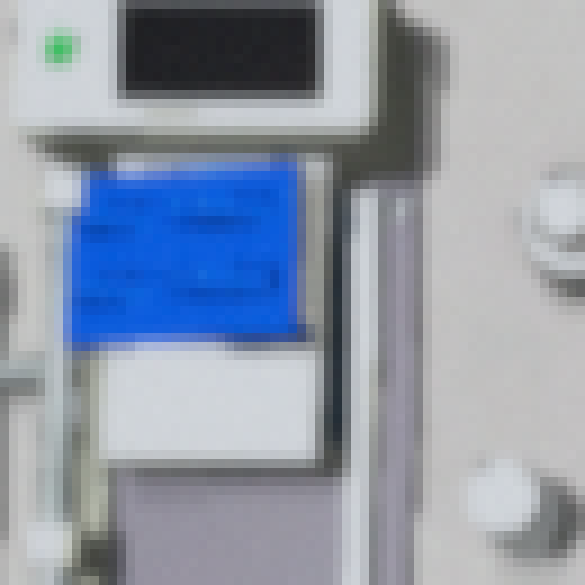

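In the enlarged top view the carton's front edge meets the head face at row ≈152.2 with no gap, against 152.0 projected for home. Its rear edge is at row ≈185.7, against 185.5 projected. The flap rests on the carton, the bystanders haven't moved and the arm is clear, so I'm handing in.

```bash
python3 - <<'E'
from h import *
print(r.read_state()['time'],r.read_state()['ft_force']); print(r.close_job())
E
```

```text
10.7167 [ 1.1096 -0.3894  0.3893]
the job is handed in; nothing more can be done
None
```

I loaded the white carton into the reader and handed the job in at 10.7 s. The left fingertip held the orange bar down, which kept the flap open at about 0.5–0.55 rad. The right fingertip meanwhile pushed the carton along its lane to the stop. I then eased back, raised off the bar so the flap came down on the carton, and moved clear.

**Last checks**
- **Firm stop:** the pushing force rose to 21 N with no further movement.
- **Carton position:** the networks put its centre at x ≈ 0.618, about 12 mm past the bay origin, which is the home position. The top view shows no gap at the reader head.
- **Flap:** the lip reads about 0.033–0.036 m high, so it is resting on the carton.
- **Bystanders:** the vial and weight read the same positions as before, to within a few mm. I did not re-measure the jar, bottle or beaker, but the arm went nowhere near them.
- **Arm:** there was no contact force beyond sensor noise.

**What disagreed**
- **Fingertip length:** the real fingertips end about 35–38 mm short of the stated TCP. My first press stopped above the bar, so I felt for it by force instead.
- **Carton rear edge:** in the wrist view, its foot fits home exactly but its upper edge reads about 3–4 mm short. The same kind of mismatch was there before the push, so I took it as calibration error.
- **Upward force at the stop:** it rose to 18 N during the final push. I put that down to slight tool tilt but did not confirm it.

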